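# Feel out the sticky spot on a strap-cutting slide

## Robot

A 6-joint arm with a two-finger parallel gripper is mounted at the origin on the work surface. World frame = base frame: x ahead of the robot, y to its left, z up, the work surface at z = 0. Lengths are in m, angles in rad, forces in N, time in s.
With the tool pointing down it reaches from about 0.225 to 0.875 m from the base axis. Payload 3.4 kg.
Tool frame: the origin (TCP) lies on the centre line of the jaws, within the pads' length; the fingertips stand bot.tips_ahead ahead of it and the grasp point (between the pads) lies 2 mm behind it (bot.tips_ahead is the distance from the TCP to the fingertips, in m); z points along the fingers, x is the direction in which the jaws open and shut, and the axes are right-handed (so a half turn about z gives the same grasp; the last joint's range is limited). The gripper opens to 85 mm and grips with 20 to 120 N. Pads are 22 mm wide; open, the fingers measure 114 mm over their backs; the gripper's body (76 mm by 85 mm) begins 54 mm behind the grasp point. The pads swing forward as they close: fully open they stand 13 mm farther back than shut.
Start: joints at [-1.251, 0.276, 1.505, -0, 1.361, -0.121], TCP at [0.245, -0.52, 0.248] pointing down, gripper open.
Joint ranges: [-2.89, 2.89], [-0.75, 2.08], [0.22, 2.7], [-1.18, 4.32], [0.11, 2.71], [-2.7, 2.7]. Speed limits (rad/s): [2.57, 2.57, 3.14, 3.14, 3.14, 3.14].

## Interface

Orientations are given as a unit quaternion [w, x, y, z].
In Python, from plant import bot gives the robot as it stands.
- The arm moves only by the tool arm_command, never from a script. Its argument "increments" is one flat list of numbers, 6 for each row, row after row: the shift along the tool's x, y, z in cm, then the turn, a rotation vector about the tool's x, y, z in rad. In form: [dx, dy, dz, ax, ay, az, dx, dy, dz, ax, ay, az, ...]. A call has 1 to 20 rows; each row is the pose to reach, as a shift and turn from the pose commanded when the call began, along the tool's axes at that moment; what a row does not reach only later rows make up. A row lasts 1/8 s, in which the tool goes at most 62.5 mm and 10.7 degrees, less where a joint would pass 70% of its speed; a pose out of reach is approached as far as the arm can. A call with a gripper value outside its range is refused whole. "fingers" is the finger opening in cm, from 0 to 8.54, set as the call begins (left out, the last holds). The fingers move at their own pace and stop on an object; the grip force is fixed at half the most. Time passes only in rows, so rows that repeat a pose let the fingers close. It gives the time, the measured TCP pose, the force and the opening at its end, in the units of the state.
- bot.read_state(): the state, without advancing time (a new reading comes with each control period).
- bot.snapshot(name): name is "scene" or "side" or "wrist"; returns a dict with "frame" (420x560x3 uint8, blue, green, red), "range_z" (420x560 float32, m along the optical axis (not along the pixel's ray), 0 where there is no reading), "fx", "fy", "cx", "cy" (pixels), "R" (3x3) and "t" (3): a world point X has camera coordinates R X + t. Camera axes: x right, y down, z forward; pixel columns grow to the right and rows downward; lengths in m; the calibration is good to about 2 mm. A picture is of the moment at which its call begins.
- bot.hand_in(): hands the job in, once; it reports no verdict.
The state is a dict: "clock": time; "joints": joint angles; "dq": joint speeds; "joint_torque": joint torques, N m; "ee_pos": TCP position; "orientation": TCP orientation; "force": force on the tool from outside, world axes, zero at the start; "ft_torque": the same for the moment, N m; "width": finger opening in m.
Only numpy, scipy, OpenCV 4.12 (cv2) and the standard library are available. Lean on these libraries where they do the work, as an engineer would, in place of code of your own. Each camera call takes 0.05 s, during which the arm holds its last target. There are 200 camera calls.

## Task

Check the strap-cutting slide for its sticky spot: by its sprung handle, run the carriage gently all the way to the stop on the robot's left, then all the way to the stop on its right, feeling where it drags. Then bring the carriage back, leave it standing right on the sticky spot, and let go. Never push or pull so hard that the sprung handle reaches its red overload marks, and leave the hammer, tin, pot and sanding block alone.

Things in the scene. Friction and masses are not known exactly. Their poses are not given: they have to be found in the camera images.
- slide_unit: The whole slide: grey base plate 130 x 400 x 12 mm fixed on the bench, with a steel rail bar 32 x 330 x 18 mm along its middle and a dark steel stop block (top at 57 mm) at each end. Origin: centre of its underside, on the bench. Its y axis runs along the rail, towards the left stop (left as seen by the robot); x points away from the robot, z up. Its place and yaw differ every time. The sticky spot is one unseen place on the rail, different every time.
- carriage: The blue carriage body that rides on the rail, 88 mm across, 70 mm along the rail, its flat top 60 mm above the bench. Origin: on its centre line, 30 mm above the bench; same axes as the slide unit. The sticky spot drags on a shoe under its centre. A dark cutter holder sticks out on its -x side.
- travel (a joint): Place of the carriage in m: 0 at the right stop, 0.12 mid-rail, 0.24 at the left stop (grows along +y of the slide unit). Drag is 2 to 3 N, except at the one sticky spot, centred somewhere from 0.045 to 0.195: within 7 mm either side of its centre drag rises to 8 to 12 N both ways. Passing it gently does not overload the handle; pushing on at an end stop does. It stays where it is left.
- lean (a joint): Lean of the sprung handle against the carriage, in m along +y of the slide unit: 0 at rest, 2 N per mm of lean either way, so it shows the push. The red overload marks stand at 9 mm (18 N) either way; it jams at 12 mm.
- handle_grip (a point): The point to grip on the handle, on its vertical axis, 108 mm above the bench. The handle is an upright black post with an orange band, 30 mm along x, 20 mm along y (along the rail), from 74 to 136 mm above the bench, on a short thinner stem over the top of the carriage; it travels along the rail with the carriage. Same axes as the slide unit.
- hammer: Loose hammer, 240 mm long, lying near the slide.
- tin: Loose brass-coloured tin, 66 mm across, 50 mm high.
- pot: Loose white bowl, 70 mm across, 45 mm high.
- sanding_block: Loose cork sanding block, 50 x 90 x 30 mm.

How it is judged:
By the outcome, as a careful person would: the job done as asked, in the order asked, and still so for the second after the job is handed in, with the robot touching nothing.
It also fails if it takes over 72 s, if anything falls off the work surface, if the arm or the gripper's body presses on something with over 40 N, if the wrist force passes 120 N, or if a joint passes its speed limit or range.

## Working session

There is one attempt and no reset: what is moved stays moved. The work goes in short steps, Python scripts to look and compute and a tool call to move; the robot and the scene stay as the last step left them, time stands still between calls to the robot, and variables do not carry over. Pictures are saved under pics/ and viewed, about 8 in all and at most 12, crops included, and the job is handed in when it is done.

Besides the shell and the picture viewer there is one more tool, called after "Emit:" as name(argument=value, ...), one argument or row to a line, values as JSON. arm_command: Moves the arm, as the interface text tells. Its arguments: {"type":"object","properties":{"increments":{"type":"array","items":{"type":"number"}},"fingers":{"type":"number"}},"required":["increments"]}

```bash
mkdir -p pics; ls
python3 - <<'E'
from plant import bot
import cv2,numpy as np
s=bot.read_state()
for k,v in s.items(): print(k,np.round(v,4))
print(bot.tips_ahead)
a=bot.snapshot("scene");b=bot.snapshot("side")
for n,q in(("scene",a),("side",b)):
    np.savez(n+".npz",**q); print(n,q["fx"],q["cx"],q["cy"],np.round(q["R"],3).tolist(),np.round(q["t"],3))
    cv2.imwrite(f"pics/{n}0.png",q["frame"])
E
```

```text
pics
clock 0.0
joints [-1.251   0.2766  1.5061 -0.      1.3607 -0.121 ]
dq [ 0.0001 -0.0004  0.0006  0.0003  0.0001  0.0006]
joint_torque [ 2.00000e-04 -4.16774e+01 -2.45808e+01 -3.00000e-04  1.12000e-02
 -0.00000e+00]
ee_pos [ 0.2452 -0.5196  0.2474]
orientation [-6.000e-04  8.446e-01 -5.354e-01 -7.000e-04]
force [ 0.2719 -0.0439  0.4624]
ft_torque [0.0148 0.0295 0.0386]
width 0.0857
0.017
scene 381.0653707051049 283.8181226680543 209.158980406874 [[-0.637, 0.771, -0.021], [0.51, 0.401, -0.761], [-0.578, -0.496, -0.648]] [ 0.311 -0.233  1.185]
side 538.7130564261032 280.4686082750858 208.78158333080808 [[-0.881, -0.474, 0.01], [-0.256, 0.457, -0.852], [0.399, -0.753, -0.523]] [0.536 0.194 1.01 ]
```

View pics/scene0.png

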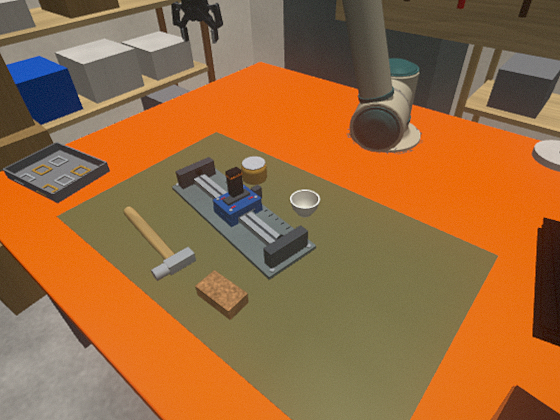

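View pics/side0.png

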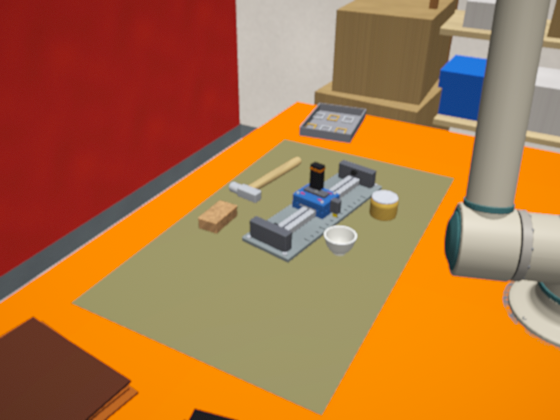

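The scene view shows the slide running from the right stop at (195,170) to the left stop at (286,245). The carriage is at about (238,205) and the handle at (235,180). The tin (253,167) and pot (305,202) are on the robot side; the hammer and cork block are on the far side. The side view agrees.

```bash
cat > h.py <<'E'
import numpy as np,cv2
def cloud(q):
    z=q["range_z"];v,u=np.mgrid[:420,:560]
    P=np.stack([(u-q["cx"])/q["fx"]*z,(v-q["cy"])/q["fy"]*z,z],-1)
    W=(P-q["t"])@q["R"]; W[z==0]=np.nan
    return W
def proj(q,X):
    c=np.asarray(X)@q["R"].T+q["t"]; return c[...,:2]/c[...,2:]*[q["fx"],q["fy"]]+[q["cx"],q["cy"]]
E
python3 - <<'E'
from h import *
for n in("scene","side"):
    q=np.load(n+".npz");W=cloud(q);f=q["frame"].astype(int)
    hsv=cv2.cvtColor(q["frame"],cv2.COLOR_BGR2HSV)
    roi=np.zeros((420,560),bool)
    if n=="scene": roi[150:290,120:325]=1
    else: roi[150:260,240:382]=1
    ok=roi&np.isfinite(W[...,0])
    print(n,"bench z",np.median(W[300:330,300:360,2] if n=="scene" else W[290:320,200:300,2]))
    blue=ok&(hsv[...,0]>100)&(hsv[...,0]<128)&(hsv[...,1]>130)
    bt=blue&(abs(W[...,2]-.06)<.006)
    print(" blue top",bt.sum(),np.nanmedian(W[bt],0).round(4))
    if bt.sum()>5: print("  rect",cv2.minAreaRect((W[bt][:,:2]*1000).astype(np.float32)))
    hd=ok&(W[...,2]>.078)&(W[...,2]<.15)
    k,l,st,c=cv2.connectedComponentsWithStats(hd.astype(np.uint8))
    for i in range(1,k):
        if st[i,4]>20: m=l==i;print(" handle",st[i],W[m].mean(0).round(4),np.percentile(W[m],[2,98],0).round(4).tolist(), cv2.minAreaRect((W[m][:,:2]*1000).astype(np.float32)))
    dk=ok&(f.max(-1)<95)&(abs(W[...,2]-.057)<.006)
    k,l,st,c=cv2.connectedComponentsWithStats(dk.astype(np.uint8))
    for i in range(1,k):
        if st[i,4]>25: m=l==i;print(" stop",st[i],W[m].mean(0).round(4),cv2.minAreaRect((W[m][:,:2]*1000).astype(np.float32)))
    # plate: grey, z about 12 mm
    pl=ok&(abs(W[...,2]-.012)<.007)&(hsv[...,1]<70)
    k,l,st,c=cv2.connectedComponentsWithStats(pl.astype(np.uint8))
    m=pl&np.isin(l,[i for i in range(1,k) if st[i,4]>80])
    print(" plate",m.sum(),cv2.minAreaRect((W[m][:,:2]*1000).astype(np.float32)))
E
```

```text
scene bench z nan
 blue top 384 [ 0.5715 -0.0626  0.06  ]
  rect ((561.1138916015625, -76.30001831054688), (69.21367645263672, 88.06825256347656), 79.67512512207031)
 handle [225 167  18  30 414] [ 0.5651 -0.073   0.1124] [[0.5484, -0.0883, 0.0797], [0.5766, -0.0659, 0.1372]] ((561.4297485351562, -77.29425811767578), (23.105247497558594, 30.418516159057617), 81.10831451416016)
 stop [176 158  38  20 261] [ 0.5335 -0.2574  0.0561] ((530.8986206054688, -257.0447082519531), (33.0194206237793, 99.07238006591797), 80.82816314697266)
 stop [251 185  11   9  51] [ 0.5074 -0.0647  0.0597] ((505.8837890625, -67.64170837402344), (15.884308815002441, 23.440673828125), 76.50687408447266)
 stop [213 199  48  18 119] [ 0.5817 -0.0588  0.0548] ((580.9647827148438, -58.68105697631836), (52.002662658691406, 106.60198211669922), 42.95769119262695)
 stop [263 226  45  31 499] [0.5928 0.0908 0.0564] ((589.393798828125, 86.7590560913086), (31.3444766998291, 99.52716064453125), 80.04258728027344)
 plate 3455 ((642.193115234375, -99.2958984375), (400.1497802734375, 298.5885009765625), 80.14573669433594)
si
[... 251 characters left out ...]
736, -0.0652, 0.1381]] ((559.1727905273438, -78.1656265258789), (25.607812881469727, 33.60753631591797), 82.05467224121094)
 stop [339 164  36  12  73] [ 0.5227 -0.2488  0.0537] ((526.4417724609375, -248.8565673828125), (18.616943359375, 97.86585998535156), 84.68577575683594)
 stop [330 201  11   6  40] [ 0.5028 -0.0634  0.0565] ((503.0234069824219, -62.99058532714844), (22.905847549438477, 12.400285720825195), 17.129911422729492)
 stop [250 222  42  17  71] [0.5781 0.0995 0.0534] ((585.4049072265625, 100.58985137939453), (100.22156524658203, 19.965368270874023), 0.8274598121643066)
 plate 2608 ((621.21435546875, -97.14653015136719), (402.7923278808594, 263.4370422363281), 80.20006561279297)
```

Emit:
arm_command(
  increments=[-5, -9, 0, 0, 0, 0.12, -10, -18, 0, 0, 0, 0.24, -15, -27, 0, 0, 0, 0.36, -20, -36, 0, 0, 0, 0.48, -24, -43, 0, 0, 0, 0.57, -26.5, -47.4, 0, 0, 0, 0.61, -26.5, -47.4, 0, 0, 0, 0.61, -26.5, -47.4, 0, 0, 0, 0.61, -26.5, -47.4, 0, 0, 0, 0.61, -26.5, -47.4, 0, 0, 0, 0.61, -26.5, -47.4, 0, 0, 0, 0.61, -26.5, -47.4, 0, 0, 0, 0.61],
  fingers=8.5,
)

```text
clock: 1.6
ee_pos: [0.5602, -0.0792, 0.2482]
orientation: [-0.0, -0.644, 0.765, 0.0]
force: [-0.4, 0.9, -0.9]
width: 0.0851
```

Run:
```python
from plant import bot
from h import *
s=bot.read_state();print(s["clock"],s["ee_pos"],s["orientation"],s["force"],s["joints"])
from scipy.spatial.transform import Rotation as R
o=s["orientation"];print(R.from_quat([*o[1:],o[0]]).as_matrix().round(4).tolist())
q=bot.snapshot("wrist");np.savez("w1.npz",**q);W=cloud(q)
m=np.isfinite(W[...,0])&(abs(W[...,2]-.136)<.006)
print(m.sum(),W[m].mean(0) if m.any() else 0, cv2.minAreaRect((W[m][:,:2]*1000).astype(np.float32)))
m=np.isfinite(W[...,0])&(abs(W[...,2]-.06)<.004)&(q["frame"][...,0]>q["frame"][...,2]+40)
print(m.sum(),cv2.minAreaRect((W[m][:,:2]*1000).astype(np.float32)))
cv2.imwrite("pics/w1.png",q["frame"])
print(proj(q,[.5615,-.0772,.136]))
```

```text
1.6 [ 0.56022505 -0.07919646  0.24818069] [-3.80259607e-04 -6.44263938e-01  7.64803131e-01  7.03321282e-05] [-0.36111867  0.85868969 -0.93090797] [-2.63067092e-01  2.62445027e-01  1.52437423e+00 -5.56938092e-04
  1.35532314e+00  1.47852372e+00]
[[-0.1698, -0.9855, -0.0007], [-0.9855, 0.1698, -0.0004], [0.0005, 0.0006, -1.0]]
799 [ 0.56187557 -0.07994651  0.13461598] ((561.0317993164062, -79.9798355102539), (19.6460018157959, 30.08462142944336), 79.4859848022461)
3230 ((560.6602783203125, -79.80653381347656), (69.49173736572266, 88.10266876220703), 80.24165344238281)
[276.12005739 210.61647092]
```

View pics/w1.png

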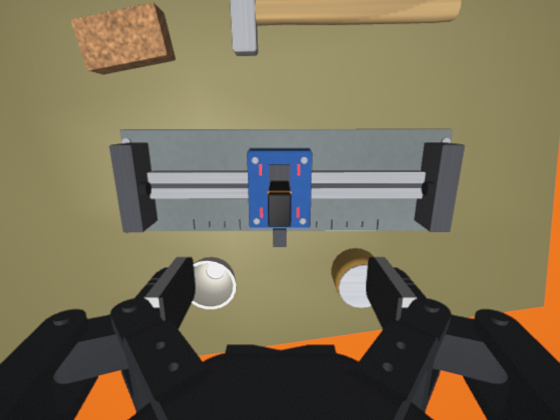

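Wrist view: the handle sits dead centre at (279,208), with the stops at (130,188) and (443,188). The TCP is within 1–2 mm of the handle, so I'll go down.

Emit:
arm_command(
  increments=[0, 0, 3, 0, 0, 0, 0, 0, 6, 0, 0, 0, 0, 0, 9, 0, 0, 0, 0, 0, 12, 0, 0, 0, 0, -0.1, 14.2, 0, 0, 0, 0, -0.1, 14.2, 0, 0, 0, 0, -0.1, 14.2, 0, 0, 0, 0, -0.1, 14.2, 0, 0, 0],
)

```text
clock: 2.65
ee_pos: [0.5627, -0.0788, 0.1076]
orientation: [0.001, -0.645, 0.764, -0.001]
force: [0.4, 0.2, 0.8]
width: 0.0851
```

Emit:
arm_command(
  increments=[0, 0, 0, 0, 0, 0, 0, 0, 0, 0, 0, 0, 0, 0, 0, 0, 0, 0, 0, 0, 0, 0, 0, 0, 0, 0, 0, 0, 0, 0, 0, 0, 0, 0, 0, 0, 0, 0, 0, 0, 0, 0, 0, 0, 0, 0, 0, 0],
  fingers=1.0,
)

```text
clock: 3.65
ee_pos: [0.5619, -0.0784, 0.1065]
orientation: [-0.0, -0.645, 0.764, -0.0]
force: [-0.7, -0.0, 4.3]
width: 0.0196
```

Run:
```python
from plant import bot
from h import *
for i in range(4):
    q=bot.snapshot("wrist"); s=bot.read_state();print(s["clock"],s["ee_pos"].round(4) if hasattr(s["ee_pos"],'round') else s["ee_pos"],np.round(s["force"],2),s["width"])
np.savez("w2.npz",**q);cv2.imwrite("pics/w2.png",q["frame"])
W=cloud(q)
m=np.isfinite(W[...,0])&(abs(W[...,2]-.06)<.004)&(q["frame"][...,0]>q["frame"][...,2]+40)
print(m.sum(),cv2.minAreaRect((W[m][:,:2]*1000).astype(np.float32)))
```

```text
3.7 [ 0.562  -0.0784  0.1065] [-0.89 -0.49  3.52] 0.019400230283281732
3.75 [ 0.562  -0.0784  0.1065] [-0.82 -0.44  4.18] 0.01953870907095514
3.8 [ 0.562  -0.0784  0.1065] [-0.75 -0.37  3.86] 0.01946515562470866
3.85 [ 0.562  -0.0784  0.1065] [-0.89 -0.16  3.92] 0.019614229135119236
6459 ((572.8035278320312, -81.55596923828125), (69.6921157836914, 64.21315002441406), 80.43168640136719)
```

View pics/w2.png

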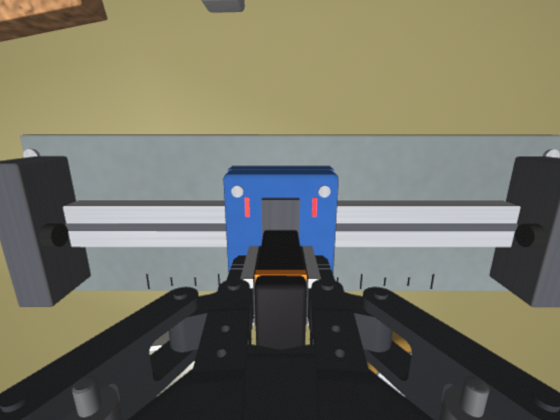

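Gripped: the handle is between the pads at (280,290), with little force. Now I'll run gently left (tool -x) in 5 mm steps.

Emit:
arm_command(
  increments=[-0.25, 0, 0, 0, 0, 0, -0.5, 0, 0, 0, 0, 0, -0.5, 0, 0, 0, 0, 0],
)

```text
clock: 4.22
ee_pos: [0.5628, -0.0733, 0.1064]
orientation: [0.0, -0.645, 0.764, -0.0]
force: [-1.6, -1.4, 4.8]
width: 0.0193
```

Emit:
arm_command(
  increments=[-0.25, 0, 0, 0, 0, 0, -0.5, 0, 0, 0, 0, 0, -0.5, 0, 0, 0, 0, 0],
)

```text
clock: 4.6
ee_pos: [0.5637, -0.0683, 0.1065]
orientation: [0.0, -0.645, 0.764, -0.0]
force: [-1.9, -1.0, 5.9]
width: 0.0193
```

Emit:
arm_command(
  increments=[-0.25, 0, 0, 0, 0, 0, -0.5, 0, 0, 0, 0, 0, -0.5, 0, 0, 0, 0, 0],
)

```text
clock: 4.97
ee_pos: [0.5646, -0.0634, 0.1064]
orientation: [0.0, -0.645, 0.764, -0.0]
force: [-1.8, -1.4, 6.3]
width: 0.0193
```

Emit:
arm_command(
  increments=[-0.25, 0, 0, 0, 0, 0, -0.5, 0, 0, 0, 0, 0, -0.5, 0, 0, 0, 0, 0],
)

```text
clock: 5.35
ee_pos: [0.5654, -0.0584, 0.1065]
orientation: [0.0, -0.645, 0.764, -0.0]
force: [-0.9, -1.6, 4.8]
width: 0.0194
```

Emit:
arm_command(
  increments=[-0.25, 0, 0, 0, 0, 0, -0.5, 0, 0, 0, 0, 0, -0.5, 0, 0, 0, 0, 0],
)

```text
clock: 5.72
ee_pos: [0.5662, -0.0535, 0.1065]
orientation: [0.0, -0.645, 0.764, -0.0]
force: [-1.7, -1.5, 5.1]
width: 0.0195
```

Emit:
arm_command(
  increments=[-0.25, 0, 0, 0, 0, 0, -0.5, 0, 0, 0, 0, 0, -0.5, 0, 0, 0, 0, 0],
)

```text
clock: 6.1
ee_pos: [0.5671, -0.0486, 0.1064]
orientation: [0.0, -0.645, 0.764, -0.0]
force: [-1.1, -1.6, 5.7]
width: 0.0195
```

Emit:
arm_command(
  increments=[-0.25, 0, 0, 0, 0, 0, -0.5, 0, 0, 0, 0, 0, -0.5, 0, 0, 0, 0, 0],
)

```text
clock: 6.48
ee_pos: [0.5679, -0.0436, 0.1064]
orientation: [0.0, -0.645, 0.764, -0.0]
force: [-1.2, -0.8, 4.6]
width: 0.0193
```

Emit:
arm_command(
  increments=[-0.25, 0, 0, 0, 0, 0, -0.5, 0, 0, 0, 0, 0, -0.5, 0, 0, 0, 0, 0],
)

```text
clock: 6.85
ee_pos: [0.5688, -0.0387, 0.1065]
orientation: [0.0, -0.645, 0.764, -0.0]
force: [-1.2, -1.0, 5.9]
width: 0.0193
```

Emit:
arm_command(
  increments=[-0.25, 0, 0, 0, 0, 0, -0.5, 0, 0, 0, 0, 0, -0.5, 0, 0, 0, 0, 0],
)

```text
clock: 7.22
ee_pos: [0.5696, -0.034, 0.1065]
orientation: [-0.0, -0.645, 0.764, -0.0]
force: [-1.9, -1.7, 4.3]
width: 0.0192
```

Emit:
arm_command(
  increments=[-0.25, 0, 0, 0, 0, 0, -0.5, 0, 0, 0, 0, 0, -0.5, 0, 0, 0, 0, 0],
)

```text
clock: 7.6
ee_pos: [0.5702, -0.0303, 0.1065]
orientation: [-0.001, -0.645, 0.764, -0.001]
force: [-2.3, -6.1, 5.7]
width: 0.0195
```

Emit:
arm_command(
  increments=[-0.25, 0, 0, 0, 0, 0, -0.5, 0, 0, 0, 0, 0, -0.5, 0, 0, 0, 0, 0],
)

```text
clock: 7.98
ee_pos: [0.571, -0.0255, 0.1065]
orientation: [-0.001, -0.645, 0.764, -0.001]
force: [-2.7, -5.2, 5.1]
width: 0.0194
```

Emit:
arm_command(
  increments=[-0.25, 0, 0, 0, 0, 0, -0.5, 0, 0, 0, 0, 0, -0.5, 0, 0, 0, 0, 0],
)

```text
clock: 8.35
ee_pos: [0.5721, -0.0191, 0.1065]
orientation: [0.0, -0.645, 0.764, -0.0]
force: [-2.2, -0.4, 4.8]
width: 0.0192
```

Emit:
arm_command(
  increments=[-0.25, 0, 0, 0, 0, 0, -0.5, 0, 0, 0, 0, 0, -0.5, 0, 0, 0, 0, 0],
)

```text
clock: 8.72
ee_pos: [0.573, -0.0141, 0.1065]
orientation: [0.0, -0.645, 0.764, -0.0]
force: [-1.0, -0.5, 4.9]
width: 0.0194
```

Emit:
arm_command(
  increments=[-0.25, 0, 0, 0, 0, 0, -0.5, 0, 0, 0, 0, 0, -0.5, 0, 0, 0, 0, 0],
)

```text
clock: 9.1
ee_pos: [0.5739, -0.0091, 0.1065]
orientation: [0.0, -0.645, 0.764, -0.0]
force: [-1.5, -1.4, 5.8]
width: 0.0197
```

Emit:
arm_command(
  increments=[-0.25, 0, 0, 0, 0, 0, -0.5, 0, 0, 0, 0, 0, -0.5, 0, 0, 0, 0, 0],
)

```text
clock: 9.48
ee_pos: [0.5747, -0.0042, 0.1065]
orientation: [0.0, -0.645, 0.764, -0.0]
force: [-1.6, -3.1, 5.7]
width: 0.0195
```

Emit:
arm_command(
  increments=[-0.25, 0, 0, 0, 0, 0, -0.5, 0, 0, 0, 0, 0, -0.5, 0, 0, 0, 0, 0],
)

```text
clock: 9.85
ee_pos: [0.5755, 0.0008, 0.1064]
orientation: [0.0, -0.645, 0.764, -0.0]
force: [-0.3, -2.1, 5.1]
width: 0.0192
```

Emit:
arm_command(
  increments=[-0.25, 0, 0, 0, 0, 0, -0.5, 0, 0, 0, 0, 0, -0.5, 0, 0, 0, 0, 0],
)

```text
clock: 10.22
ee_pos: [0.5764, 0.0057, 0.1065]
orientation: [0.0, -0.645, 0.764, -0.0]
force: [-1.0, -1.4, 5.1]
width: 0.0197
```

Emit:
arm_command(
  increments=[-0.25, 0, 0, 0, 0, 0, -0.5, 0, 0, 0, 0, 0, -0.5, 0, 0, 0, 0, 0],
)

```text
clock: 10.6
ee_pos: [0.5772, 0.0106, 0.1065]
orientation: [0.0, -0.645, 0.764, -0.0]
force: [-1.8, -0.1, 4.8]
width: 0.0191
```

Emit:
arm_command(
  increments=[-0.25, 0, 0, 0, 0, 0, -0.5, 0, 0, 0, 0, 0, -0.5, 0, 0, 0, 0, 0],
)

```text
clock: 10.98
ee_pos: [0.5781, 0.0156, 0.1065]
orientation: [0.0, -0.645, 0.764, -0.0]
force: [-1.7, -0.8, 5.3]
width: 0.0193
```

```bash
cat >> h.py <<'E'
def look(name):
    "carriage front-edge rail coordinate from wrist view, with the TCP's, and lean estimate"
    from plant import bot
    q=bot.snapshot("wrist"); s=bot.read_state(); np.savez(name+".npz",**q); cv2.imwrite(f"pics/{name}.png",q["frame"])
    W=cloud(q); Y=np.array([.1687,.9857])
    m=np.isfinite(W[...,0])&(abs(W[...,2]-.06)<.004)&(q["frame"][...,0].astype(int)>q["frame"][...,2]+40)
    c=W[m][:,:2]@Y; a=np.percentile(c,[.5,99.5]); t=np.array(s["ee_pos"])[:2]@Y
    st=np.isfinite(W[...,0])&(abs(W[...,2]-.053)<.006)&(q["frame"].max(-1)<110)
    print(name,s["clock"],"tcp s",t.round(4),"carr s",a.round(4),a.mean().round(4),"lean",(t-a.mean()).round(4),"F",np.round(s["force"],1),"Fy",np.dot(s["force"][:2],Y).round(2))
    return q,W
E
python3 -c "
from h import *
look('w3')"
```

```text
w3 11.025 tcp s 0.1128 carr s [0.0768 0.1452] 0.111 lean 0.0018 F [-0.5 -0.4  4.6] Fy -0.49
```

Sticky drag showed at TCP y ≈ -0.034 to -0.020. Now to the left stop with smaller steps.

Emit:
arm_command(
  increments=[-0.25, 0, 0, 0, 0, 0, -0.5, 0, 0, 0, 0, 0, -0.5, 0, 0, 0, 0, 0],
)

```text
clock: 11.4
ee_pos: [0.5789, 0.0205, 0.1065]
orientation: [0.0, -0.645, 0.764, -0.0]
force: [-2.5, -1.2, 4.8]
width: 0.0192
```

Emit:
arm_command(
  increments=[-0.25, 0, 0, 0, 0, 0, -0.5, 0, 0, 0, 0, 0, -0.5, 0, 0, 0, 0, 0],
)

```text
clock: 11.78
ee_pos: [0.5797, 0.0254, 0.1065]
orientation: [0.0, -0.645, 0.764, -0.0]
force: [-1.1, -0.3, 5.7]
width: 0.0195
```

Emit:
arm_command(
  increments=[-0.15, 0, 0, 0, 0, 0, -0.3, 0, 0, 0, 0, 0, -0.3, 0, 0, 0, 0, 0],
)

```text
clock: 12.15
ee_pos: [0.5802, 0.0283, 0.1064]
orientation: [0.0, -0.645, 0.764, -0.0]
force: [-1.3, -1.2, 4.7]
width: 0.0192
```

```bash
python3 -c "
from h import *
look('w4')"
```

```text
w4 12.2 tcp s 0.1257 carr s [0.0895 0.1581] 0.1238 lean 0.002 F [-1.4 -1.6  5.5] Fy -1.77
```

Emit:
arm_command(
  increments=[-0.1, 0, 0, 0, 0, 0, -0.2, 0, 0, 0, 0, 0, -0.2, 0, 0, 0, 0, 0],
)

```text
clock: 12.58
ee_pos: [0.5806, 0.0302, 0.1065]
orientation: [0.0, -0.645, 0.764, -0.0]
force: [-1.1, -1.2, 4.9]
width: 0.0193
```

Emit:
arm_command(
  increments=[-0.1, 0, 0, 0, 0, 0, -0.2, 0, 0, 0, 0, 0, -0.2, 0, 0, 0, 0, 0],
)

```text
clock: 12.95
ee_pos: [0.5809, 0.0321, 0.1064]
orientation: [0.0, -0.645, 0.764, -0.0]
force: [-2.2, -2.0, 6.3]
width: 0.0192
```

Emit:
arm_command(
  increments=[-0.1, 0, 0, 0, 0, 0, -0.2, 0, 0, 0, 0, 0, -0.2, 0, 0, 0, 0, 0],
)

```text
clock: 13.32
ee_pos: [0.5812, 0.0336, 0.1065]
orientation: [-0.0, -0.645, 0.764, -0.0]
force: [-1.4, -3.0, 6.5]
width: 0.019
```

```bash
python3 -c "
from h import *
look('w5')"
```

```text
w5 13.375 tcp s 0.1312 carr s [0.0941 0.1627] 0.1284 lean 0.0028 F [-1.7 -3.5  6.2] Fy -3.68
```

Emit:
arm_command(
  increments=[-0.1, 0, 0, 0, 0, 0, -0.2, 0, 0, 0, 0, 0, -0.2, 0, 0, 0, 0, 0],
)

```text
clock: 13.75
ee_pos: [0.5814, 0.0349, 0.1065]
orientation: [-0.001, -0.645, 0.764, -0.001]
force: [-2.2, -5.7, 5.2]
width: 0.0193
```

```bash
python3 -c "
from h import *
look('w6')"
```

```text
w6 13.8 tcp s 0.1324 carr s [0.0941 0.1627] 0.1284 lean 0.004 F [-2.1 -6.   6. ] Fy -6.27
```

Left stop reached: the carriage stays put at s=0.1284 while the force rises to 6 N. I'll reverse and fine-scan the sticky zone on the way right.

Emit:
arm_command(
  increments=[0.3, 0, 0, 0, 0, 0, 0.6, 0, 0, 0, 0, 0, 0.9, 0, 0, 0, 0, 0, 1.2, 0, 0, 0, 0, 0, 1.5, 0, 0, 0, 0, 0, 1.8, 0, 0, 0, 0, 0, 2.1, 0, 0, 0, 0, 0, 2.4, 0, 0, 0, 0, 0, 2.7, 0, 0, 0, 0, 0, 3.0, 0, 0, 0, 0, 0, 3.3, 0, 0, 0, 0, 0, 3.6, 0, 0, 0, 0, 0, 3.9, 0, 0, 0, 0, 0, 4.2, 0, 0, 0, 0, 0, 4.5, 0, 0, 0, 0, 0, 4.7, 0, 0, 0, 0, 0, 4.7, 0, 0, 0, 0, 0],
)

```text
clock: 15.92
ee_pos: [0.5738, -0.0097, 0.1065]
orientation: [0.001, -0.645, 0.764, 0.0]
force: [-0.3, 1.9, 4.7]
width: 0.0192
```

```bash
python3 -c "
from h import *
look('w7')"
```

```text
w7 15.975 tcp s 0.0873 carr s [0.0526 0.1212] 0.0869 lean 0.0004 F [-1.2  2.5  5.2] Fy 2.24
```

Emit:
arm_command(
  increments=[0.15, 0, 0, 0, 0, 0, 0.3, 0, 0, 0, 0, 0, 0.3, 0, 0, 0, 0, 0],
)

```text
clock: 16.35
ee_pos: [0.5733, -0.0126, 0.1065]
orientation: [0.001, -0.645, 0.764, 0.0]
force: [-0.6, 2.6, 5.1]
width: 0.0194
```

Emit:
arm_command(
  increments=[0.15, 0, 0, 0, 0, 0, 0.3, 0, 0, 0, 0, 0, 0.3, 0, 0, 0, 0, 0],
)

```text
clock: 16.73
ee_pos: [0.5727, -0.0155, 0.1064]
orientation: [0.001, -0.645, 0.764, 0.0]
force: [-1.3, 1.9, 5.1]
width: 0.0193
```

```bash
python3 -c "
from h import *
look('a1')"
```

```text
a1 16.775 tcp s 0.0813 carr s [0.0468 0.1154] 0.0811 lean 0.0002 F [-1.3  1.5  5.5] Fy 1.26
```

Emit:
arm_command(
  increments=[0.1, 0, 0, 0, 0, 0, 0.2, 0, 0, 0, 0, 0, 0.2, 0, 0, 0, 0, 0],
)

```text
clock: 17.15
ee_pos: [0.5724, -0.0174, 0.1065]
orientation: [0.001, -0.645, 0.764, 0.0]
force: [-0.2, 1.5, 5.2]
width: 0.0191
```

```bash
python3 -c "
from h import *
look('a2')"
```

```text
a2 17.2 tcp s 0.0794 carr s [0.0449 0.1135] 0.0792 lean 0.0002 F [-0.6  1.7  5.3] Fy 1.6
```

Emit:
arm_command(
  increments=[0.1, 0, 0, 0, 0, 0, 0.2, 0, 0, 0, 0, 0, 0.2, 0, 0, 0, 0, 0],
)

```text
clock: 17.58
ee_pos: [0.5721, -0.0194, 0.1065]
orientation: [0.001, -0.645, 0.764, 0.0]
force: [-0.6, 1.1, 5.1]
width: 0.0196
```

```bash
python3 -c "
from h import *
look('a3')"
```

```text
a3 17.625 tcp s 0.0774 carr s [0.0428 0.1115] 0.0772 lean 0.0002 F [-0.7  1.5  6. ] Fy 1.33
```

Emit:
arm_command(
  increments=[0.1, 0, 0, 0, 0, 0, 0.2, 0, 0, 0, 0, 0, 0.2, 0, 0, 0, 0, 0],
)

```text
clock: 18.0
ee_pos: [0.5717, -0.0214, 0.1064]
orientation: [0.001, -0.645, 0.764, 0.0]
force: [-1.1, 1.9, 5.3]
width: 0.0194
```

```bash
python3 -c "
from h import *
look('a4')"
```

```text
a4 18.05 tcp s 0.0754 carr s [0.0409 0.1094] 0.0752 lean 0.0002 F [-0.7  1.7  4.9] Fy 1.52
```

Emit:
arm_command(
  increments=[0.1, 0, 0, 0, 0, 0, 0.2, 0, 0, 0, 0, 0, 0.2, 0, 0, 0, 0, 0],
)

```text
clock: 18.42
ee_pos: [0.5715, -0.023, 0.1065]
orientation: [0.001, -0.645, 0.764, 0.0]
force: [-1.1, 3.3, 5.4]
width: 0.0196
```

```bash
python3 -c "
from h import *
look('a5')"
```

```text
a5 18.475 tcp s 0.0737 carr s [0.0398 0.1084] 0.0741 lean -0.0004 F [-0.6  3.1  5.1] Fy 3.0
```

Emit:
arm_command(
  increments=[0.1, 0, 0, 0, 0, 0, 0.2, 0, 0, 0, 0, 0, 0.2, 0, 0, 0, 0, 0],
)

```text
clock: 18.85
ee_pos: [0.5712, -0.0245, 0.1065]
orientation: [0.001, -0.645, 0.764, 0.001]
force: [-1.0, 4.9, 5.3]
width: 0.0195
```

```bash
python3 -c "
from h import *
look('a6')"
```

```text
a6 18.9 tcp s 0.0722 carr s [0.039  0.1076] 0.0733 lean -0.0011 F [-0.5  4.5  5. ] Fy 4.31
```

Emit:
arm_command(
  increments=[0.1, 0, 0, 0, 0, 0, 0.2, 0, 0, 0, 0, 0, 0.2, 0, 0, 0, 0, 0],
)

```text
clock: 19.27
ee_pos: [0.571, -0.026, 0.1065]
orientation: [0.002, -0.645, 0.765, 0.001]
force: [0.0, 5.7, 5.7]
width: 0.0196
```

```bash
python3 -c "
from h import *
look('a7')"
```

```text
a7 19.325 tcp s 0.0707 carr s [0.0385 0.107 ] 0.0727 lean -0.002 F [-0.3  5.9  5.5] Fy 5.73
```

Emit:
arm_command(
  increments=[0.1, 0, 0, 0, 0, 0, 0.2, 0, 0, 0, 0, 0, 0.2, 0, 0, 0, 0, 0],
)

```text
clock: 19.7
ee_pos: [0.5707, -0.0275, 0.1065]
orientation: [0.002, -0.645, 0.765, 0.001]
force: [0.1, 6.6, 5.0]
width: 0.0189
```

```bash
python3 -c "
from h import *
look('a8')"
```

```text
a8 19.75 tcp s 0.0691 carr s [0.0373 0.1058] 0.0716 lean -0.0024 F [0.  7.7 5.9] Fy 7.63
```

Emit:
arm_command(
  increments=[0.1, 0, 0, 0, 0, 0, 0.2, 0, 0, 0, 0, 0, 0.2, 0, 0, 0, 0, 0],
)

```text
clock: 20.12
ee_pos: [0.5704, -0.0294, 0.1065]
orientation: [0.002, -0.645, 0.765, 0.001]
force: [1.1, 7.3, 5.3]
width: 0.0193
```

```bash
python3 -c "
from h import *
look('b1')"
```

```text
b1 20.175 tcp s 0.0672 carr s [0.0356 0.1041] 0.0699 lean -0.0026 F [0.1 7.2 4.5] Fy 7.07
```

Emit:
arm_command(
  increments=[0.1, 0, 0, 0, 0, 0, 0.2, 0, 0, 0, 0, 0, 0.2, 0, 0, 0, 0, 0],
)

```text
clock: 20.55
ee_pos: [0.57, -0.0315, 0.1065]
orientation: [0.002, -0.645, 0.765, 0.001]
force: [-0.8, 6.4, 5.1]
width: 0.0195
```

```bash
python3 -c "
from h import *
look('b2')"
```

```text
b2 20.6 tcp s 0.0651 carr s [0.0334 0.102 ] 0.0677 lean -0.0025 F [-0.2  6.8  6.8] Fy 6.67
```

Emit:
arm_command(
  increments=[0.1, 0, 0, 0, 0, 0, 0.2, 0, 0, 0, 0, 0, 0.2, 0, 0, 0, 0, 0],
)

```text
clock: 20.98
ee_pos: [0.5696, -0.0334, 0.1065]
orientation: [0.002, -0.645, 0.765, 0.001]
force: [0.5, 6.7, 5.2]
width: 0.0196
```

```bash
python3 -c "
from h import *
look('b3')"
```

```text
b3 21.025 tcp s 0.0631 carr s [0.0313 0.0999] 0.0656 lean -0.0024 F [0.  6.7 5.3] Fy 6.62
```

Emit:
arm_command(
  increments=[0.1, 0, 0, 0, 0, 0, 0.2, 0, 0, 0, 0, 0, 0.2, 0, 0, 0, 0, 0],
)

```text
clock: 21.4
ee_pos: [0.5691, -0.037, 0.1065]
orientation: [0.001, -0.645, 0.764, 0.0]
force: [-1.6, 2.4, 5.4]
width: 0.0196
```

```bash
python3 -c "
from h import *
look('b4')"
```

```text
b4 21.45 tcp s 0.0595 carr s [0.025  0.0935] 0.0593 lean 0.0002 F [-1.   2.8  5.5] Fy 2.55
```

Emit:
arm_command(
  increments=[0.1, 0, 0, 0, 0, 0, 0.2, 0, 0, 0, 0, 0, 0.2, 0, 0, 0, 0, 0],
)

```text
clock: 21.82
ee_pos: [0.5687, -0.0391, 0.1065]
orientation: [0.001, -0.645, 0.764, 0.0]
force: [-0.2, 2.3, 5.0]
width: 0.0196
```

```bash
python3 -c "
from h import *
look('b5')"
```

```text
b5 21.875 tcp s 0.0574 carr s [0.0228 0.0914] 0.0571 lean 0.0003 F [-1.3  2.3  5.7] Fy 2.0
```

Emit:
arm_command(
  increments=[0.1, 0, 0, 0, 0, 0, 0.2, 0, 0, 0, 0, 0, 0.2, 0, 0, 0, 0, 0],
)

```text
clock: 22.25
ee_pos: [0.5684, -0.0411, 0.1064]
orientation: [0.001, -0.645, 0.764, 0.0]
force: [-0.4, 1.8, 5.3]
width: 0.0193
```

```bash
python3 -c "
from h import *
look('b6')"
```

```text
b6 22.3 tcp s 0.0554 carr s [0.0209 0.0896] 0.0552 lean 0.0002 F [-0.2  2.1  5.9] Fy 2.04
```

Emit:
arm_command(
  increments=[0.1, 0, 0, 0, 0, 0, 0.2, 0, 0, 0, 0, 0, 0.2, 0, 0, 0, 0, 0],
)

```text
clock: 22.68
ee_pos: [0.568, -0.0431, 0.1065]
orientation: [0.001, -0.645, 0.764, 0.0]
force: [-0.6, 1.8, 4.7]
width: 0.0193
```

```bash
python3 -c "
from h import *
look('b7')"
```

```text
b7 22.725 tcp s 0.0534 carr s [0.0188 0.0875] 0.0531 lean 0.0003 F [-1.   2.4  5.4] Fy 2.21
```

Emit:
arm_command(
  increments=[0.1, 0, 0, 0, 0, 0, 0.2, 0, 0, 0, 0, 0, 0.2, 0, 0, 0, 0, 0],
)

```text
clock: 23.1
ee_pos: [0.5677, -0.0451, 0.1065]
orientation: [0.001, -0.645, 0.764, 0.0]
force: [-1.7, 2.4, 5.5]
width: 0.0191
```

```bash
python3 -c "
from h import *
look('b8')"
```

```text
b8 23.15 tcp s 0.0514 carr s [0.0168 0.0854] 0.0511 lean 0.0002 F [-0.5  1.8  5.5] Fy 1.67
```

The sticky spot is clear: drag rises at s≈0.0745 coming from the left and at ≈0.0605 from the right, so the centre is s≈0.0675 (travel ≈0.179). On to the right stop.

Emit:
arm_command(
  increments=[0.3, 0, 0, 0, 0, 0, 0.6, 0, 0, 0, 0, 0, 0.9, 0, 0, 0, 0, 0, 1.2, 0, 0, 0, 0, 0, 1.5, 0, 0, 0, 0, 0, 1.8, 0, 0, 0, 0, 0, 2.1, 0, 0, 0, 0, 0, 2.4, 0, 0, 0, 0, 0, 2.7, 0, 0, 0, 0, 0, 3.0, 0, 0, 0, 0, 0],
)

```text
clock: 24.4
ee_pos: [0.5626, -0.0745, 0.1065]
orientation: [0.001, -0.645, 0.764, 0.0]
force: [-0.4, 2.9, 6.3]
width: 0.0191
```

Emit:
arm_command(
  increments=[0.3, 0, 0, 0, 0, 0, 0.6, 0, 0, 0, 0, 0, 0.9, 0, 0, 0, 0, 0, 1.2, 0, 0, 0, 0, 0, 1.5, 0, 0, 0, 0, 0, 1.8, 0, 0, 0, 0, 0, 2.1, 0, 0, 0, 0, 0, 2.4, 0, 0, 0, 0, 0, 2.7, 0, 0, 0, 0, 0, 3.0, 0, 0, 0, 0, 0],
)

```text
clock: 25.65
ee_pos: [0.5576, -0.1041, 0.1065]
orientation: [0.001, -0.645, 0.764, 0.0]
force: [-0.9, 2.7, 6.0]
width: 0.0194
```

Emit:
arm_command(
  increments=[0.3, 0, 0, 0, 0, 0, 0.6, 0, 0, 0, 0, 0, 0.9, 0, 0, 0, 0, 0, 1.2, 0, 0, 0, 0, 0, 1.5, 0, 0, 0, 0, 0, 1.8, 0, 0, 0, 0, 0, 2.1, 0, 0, 0, 0, 0, 2.4, 0, 0, 0, 0, 0, 2.7, 0, 0, 0, 0, 0, 3.0, 0, 0, 0, 0, 0],
)

```text
clock: 26.9
ee_pos: [0.5525, -0.1337, 0.1065]
orientation: [0.001, -0.645, 0.764, 0.0]
force: [-1.4, 3.0, 5.8]
width: 0.0194
```

Emit:
arm_command(
  increments=[0.3, 0, 0, 0, 0, 0, 0.6, 0, 0, 0, 0, 0, 0.9, 0, 0, 0, 0, 0, 1.2, 0, 0, 0, 0, 0, 1.5, 0, 0, 0, 0, 0, 1.8, 0, 0, 0, 0, 0, 2.1, 0, 0, 0, 0, 0, 2.4, 0, 0, 0, 0, 0, 2.7, 0, 0, 0, 0, 0, 3.0, 0, 0, 0, 0, 0],
)

```text
clock: 28.15
ee_pos: [0.5474, -0.1633, 0.1065]
orientation: [0.001, -0.645, 0.764, 0.0]
force: [-0.5, 3.0, 6.8]
width: 0.0191
```

Emit:
arm_command(
  increments=[0.3, 0, 0, 0, 0, 0, 0.6, 0, 0, 0, 0, 0, 0.9, 0, 0, 0, 0, 0, 1.2, 0, 0, 0, 0, 0, 1.5, 0, 0, 0, 0, 0, 1.8, 0, 0, 0, 0, 0, 2.1, 0, 0, 0, 0, 0, 2.4, 0, 0, 0, 0, 0, 2.7, 0, 0, 0, 0, 0, 3.0, 0, 0, 0, 0, 0],
)

```text
clock: 29.4
ee_pos: [0.5424, -0.1929, 0.1065]
orientation: [0.001, -0.645, 0.764, 0.0]
force: [-1.0, 2.8, 5.8]
width: 0.0195
```

```bash
python3 -c "
from h import *
look('c1')"
```

```text
c1 29.45 tcp s -0.099 carr s [-0.1328 -0.0643] -0.0985 lean -0.0005 F [-1.1  1.5  5.8] Fy 1.26
```

13 mm remain to the expected right stop.

Emit:
arm_command(
  increments=[0.25, 0, 0, 0, 0, 0, 0.5, 0, 0, 0, 0, 0, 0.75, 0, 0, 0, 0, 0, 1.0, 0, 0, 0, 0, 0, 1.0, 0, 0, 0, 0, 0],
)

```text
clock: 30.08
ee_pos: [0.5406, -0.203, 0.1065]
orientation: [0.0, -0.645, 0.764, 0.0]
force: [-0.1, 2.2, 6.5]
width: 0.019
```

```bash
python3 -c "
from h import *
look('c2')"
```

```text
c2 30.125 tcp s -0.1089 carr s [-0.1436 -0.0751] -0.1093 lean 0.0004 F [-1.5  1.4  6.4] Fy 1.17
```

Emit:
arm_command(
  increments=[0.1, 0, 0, 0, 0, 0, 0.2, 0, 0, 0, 0, 0, 0.2, 0, 0, 0, 0, 0],
)

```text
clock: 30.5
ee_pos: [0.5403, -0.2048, 0.1065]
orientation: [0.0, -0.645, 0.764, 0.0]
force: [-1.0, 2.3, 5.9]
width: 0.019
```

Emit:
arm_command(
  increments=[0.1, 0, 0, 0, 0, 0, 0.2, 0, 0, 0, 0, 0, 0.2, 0, 0, 0, 0, 0],
)

```text
clock: 30.88
ee_pos: [0.54, -0.2062, 0.1064]
orientation: [0.001, -0.645, 0.764, 0.001]
force: [-0.9, 2.9, 5.6]
width: 0.0192
```

```bash
python3 -c "
from h import *
look('c3')"
```

```text
c3 30.925 tcp s -0.1122 carr s [-0.1459 -0.0773] -0.1116 lean -0.0006 F [-1.5  3.5  5.7] Fy 3.19
```

Emit:
arm_command(
  increments=[0.1, 0, 0, 0, 0, 0, 0.2, 0, 0, 0, 0, 0, 0.2, 0, 0, 0, 0, 0],
)

```text
clock: 31.3
ee_pos: [0.5398, -0.2074, 0.1064]
orientation: [0.001, -0.645, 0.764, 0.001]
force: [0.2, 6.2, 6.3]
width: 0.0197
```

```bash
python3 -c "
from h import *
look('c4')"
```

```text
c4 31.35 tcp s -0.1134 carr s [-0.146  -0.0774] -0.1117 lean -0.0017 F [0.2 6.  5.4] Fy 5.98
```

Right stop confirmed: the carriage span is 0.240, as specified. Back to just short of the spot.

Emit:
arm_command(
  increments=[-0.3, 0, 0, 0, 0, 0, -0.6, 0, 0, 0, 0, 0, -0.9, 0, 0, 0, 0, 0, -1.2, 0, 0, 0, 0, 0, -1.5, 0, 0, 0, 0, 0, -1.8, 0, 0, 0, 0, 0, -2.1, 0, 0, 0, 0, 0, -2.4, 0, 0, 0, 0, 0, -2.7, 0, 0, 0, 0, 0, -3.0, 0, 0, 0, 0, 0, -3.3, 0, 0, 0, 0, 0, -3.6, 0, 0, 0, 0, 0, -3.9, 0, 0, 0, 0, 0, -4.2, 0, 0, 0, 0, 0, -4.5, 0, 0, 0, 0, 0, -4.8, 0, 0, 0, 0, 0, -5.1, 0, 0, 0, 0, 0, -5.4, 0, 0, 0, 0, 0, -5.7, 0, 0, 0, 0, 0, -6.0, 0, 0, 0, 0, 0],
)

```text
clock: 33.85
ee_pos: [0.5496, -0.1508, 0.1064]
orientation: [-0.0, -0.645, 0.764, -0.0]
force: [-1.8, -1.8, 5.1]
width: 0.0194
```

Emit:
arm_command(
  increments=[-0.3, 0, 0, 0, 0, 0, -0.6, 0, 0, 0, 0, 0, -0.9, 0, 0, 0, 0, 0, -1.2, 0, 0, 0, 0, 0, -1.5, 0, 0, 0, 0, 0, -1.8, 0, 0, 0, 0, 0, -2.1, 0, 0, 0, 0, 0, -2.4, 0, 0, 0, 0, 0, -2.7, 0, 0, 0, 0, 0, -3.0, 0, 0, 0, 0, 0, -3.3, 0, 0, 0, 0, 0, -3.6, 0, 0, 0, 0, 0, -3.9, 0, 0, 0, 0, 0, -4.2, 0, 0, 0, 0, 0, -4.5, 0, 0, 0, 0, 0, -4.8, 0, 0, 0, 0, 0, -5.1, 0, 0, 0, 0, 0, -5.4, 0, 0, 0, 0, 0, -5.7, 0, 0, 0, 0, 0, -6.0, 0, 0, 0, 0, 0],
)

```text
clock: 36.35
ee_pos: [0.5597, -0.0916, 0.1065]
orientation: [-0.0, -0.645, 0.764, -0.0]
force: [-2.8, -2.4, 5.7]
width: 0.0192
```

Emit:
arm_command(
  increments=[-0.3, 0, 0, 0, 0, 0, -0.6, 0, 0, 0, 0, 0, -0.9, 0, 0, 0, 0, 0, -1.2, 0, 0, 0, 0, 0, -1.5, 0, 0, 0, 0, 0, -1.8, 0, 0, 0, 0, 0, -2.1, 0, 0, 0, 0, 0, -2.4, 0, 0, 0, 0, 0, -2.7, 0, 0, 0, 0, 0, -3.0, 0, 0, 0, 0, 0, -3.3, 0, 0, 0, 0, 0, -3.6, 0, 0, 0, 0, 0, -3.9, 0, 0, 0, 0, 0, -4.2, 0, 0, 0, 0, 0, -4.5, 0, 0, 0, 0, 0, -4.8, 0, 0, 0, 0, 0, -5.1, 0, 0, 0, 0, 0, -5.1, 0, 0, 0, 0, 0],
)

```text
clock: 38.6
ee_pos: [0.5684, -0.041, 0.1065]
orientation: [-0.0, -0.645, 0.764, -0.0]
force: [-1.3, -1.6, 4.8]
width: 0.0196
```

```bash
python3 -c "
from h import *
look('d1')"
```

```text
d1 38.65 tcp s 0.0555 carr s [0.0195 0.088 ] 0.0537 lean 0.0017 F [-1.4 -1.5  4.9] Fy -1.69
```

Emit:
arm_command(
  increments=[-0.2, 0, 0, 0, 0, 0, -0.4, 0, 0, 0, 0, 0, -0.4, 0, 0, 0, 0, 0],
)

```text
clock: 39.02
ee_pos: [0.569, -0.0372, 0.1065]
orientation: [-0.0, -0.645, 0.764, -0.0]
force: [-2.0, -0.9, 5.0]
width: 0.0192
```

```bash
python3 -c "
from h import *
look('d2')"
```

```text
d2 39.075 tcp s 0.0594 carr s [0.0231 0.0917] 0.0574 lean 0.0019 F [-1.5 -1.6  5.6] Fy -1.86
```

Emit:
arm_command(
  increments=[-0.1, 0, 0, 0, 0, 0, -0.2, 0, 0, 0, 0, 0, -0.2, 0, 0, 0, 0, 0],
)

```text
clock: 39.45
ee_pos: [0.5694, -0.0353, 0.1065]
orientation: [-0.0, -0.645, 0.764, -0.0]
force: [-1.7, -2.0, 5.4]
width: 0.019
```

```bash
python3 -c "
from h import *
look('d3')"
```

```text
d3 39.5 tcp s 0.0612 carr s [0.0249 0.0935] 0.0592 lean 0.002 F [-1.3 -2.   4.5] Fy -2.22
```

Emit:
arm_command(
  increments=[-0.1, 0, 0, 0, 0, 0, -0.2, 0, 0, 0, 0, 0, -0.2, 0, 0, 0, 0, 0],
)

```text
clock: 39.88
ee_pos: [0.5696, -0.0338, 0.1065]
orientation: [-0.001, -0.645, 0.764, -0.001]
force: [-1.5, -3.0, 6.1]
width: 0.0193
```

```bash
python3 -c "
from h import *
look('d4')"
```

```text
d4 39.925 tcp s 0.0628 carr s [0.0257 0.0943] 0.06 lean 0.0028 F [-2.8 -3.4  5.9] Fy -3.84
```

Emit:
arm_command(
  increments=[-0.1, 0, 0, 0, 0, 0, -0.2, 0, 0, 0, 0, 0, -0.2, 0, 0, 0, 0, 0],
)

```text
clock: 40.3
ee_pos: [0.5699, -0.0323, 0.1065]
orientation: [-0.001, -0.645, 0.764, -0.001]
force: [-2.7, -4.6, 5.2]
width: 0.0192
```

```bash
python3 -c "
from h import *
look('d5')"
```

```text
d5 40.35 tcp s 0.0644 carr s [0.0265 0.0951] 0.0608 lean 0.0036 F [-2.2 -3.2  5.8] Fy -3.49
```

Emit:
arm_command(
  increments=[-0.1, 0, 0, 0, 0, 0, -0.2, 0, 0, 0, 0, 0, -0.2, 0, 0, 0, 0, 0],
)

```text
clock: 40.72
ee_pos: [0.5701, -0.0308, 0.1065]
orientation: [-0.001, -0.645, 0.764, -0.001]
force: [-2.0, -6.4, 5.7]
width: 0.0195
```

```bash
python3 -c "
from h import *
look('d6')"
```

```text
d6 40.775 tcp s 0.0658 carr s [0.0273 0.0959] 0.0616 lean 0.0042 F [-2.1 -5.2  5.4] Fy -5.53
```

Mirrored entry profiles give the centre s≈0.0671. Continuing to it.

Emit:
arm_command(
  increments=[-0.1, 0, 0, 0, 0, 0, -0.2, 0, 0, 0, 0, 0, -0.2, 0, 0, 0, 0, 0],
)

```text
clock: 41.15
ee_pos: [0.5704, -0.0292, 0.1065]
orientation: [-0.002, -0.645, 0.764, -0.001]
force: [-3.6, -6.6, 5.1]
width: 0.0193
```

```bash
python3 -c "
from h import *
look('e1')"
```

```text
e1 41.2 tcp s 0.0675 carr s [0.0284 0.097 ] 0.0627 lean 0.0048 F [-2.1 -7.7  5.2] Fy -7.96
```

Emit:
arm_command(
  increments=[-0.1, 0, 0, 0, 0, 0, -0.2, 0, 0, 0, 0, 0, -0.2, 0, 0, 0, 0, 0],
)

```text
clock: 41.58
ee_pos: [0.5707, -0.0274, 0.1065]
orientation: [-0.002, -0.645, 0.764, -0.001]
force: [-3.6, -7.0, 5.8]
width: 0.0195
```

```bash
python3 -c "
from h import *
look('e2')"
```

```text
e2 41.625 tcp s 0.0693 carr s [0.0298 0.0984] 0.0641 lean 0.0052 F [-2.8 -7.1  5.1] Fy -7.43
```

Need about 2.9 mm more.

Emit:
arm_command(
  increments=[-0.1, 0, 0, 0, 0, 0, -0.2, 0, 0, 0, 0, 0, -0.3, 0, 0, 0, 0, 0, -0.3, 0, 0, 0, 0, 0],
)

```text
clock: 42.12
ee_pos: [0.5712, -0.0242, 0.1065]
orientation: [-0.001, -0.645, 0.764, -0.001]
force: [-2.8, -6.6, 6.5]
width: 0.019
```

```bash
python3 -c "
from h import *
look('e3')"
```

```text
e3 42.175 tcp s 0.0725 carr s [0.0335 0.1021] 0.0678 lean 0.0047 F [-2.5 -6.5  5.7] Fy -6.87
```

Emit:
arm_command(
  increments=[0.2, 0, 0, 0, 0, 0, 0.4, 0, 0, 0, 0, 0, 0.5, 0, 0, 0, 0, 0, 0.5, 0, 0, 0, 0, 0],
)

```text
clock: 42.68
ee_pos: [0.5707, -0.0273, 0.1065]
orientation: [-0.0, -0.645, 0.764, -0.0]
force: [-1.1, -0.9, 5.3]
width: 0.0199
```

```bash
python3 -c "
from h import *
look('f1')"
```

```text
f1 42.725 tcp s 0.0695 carr s [0.0336 0.1021] 0.0678 lean 0.0016 F [-2.  -0.1  5.2] Fy -0.44
```

Emit:
arm_command(
  increments=[0, 0, 0, 0, 0, 0, 0, 0, 0, 0, 0, 0, 0, 0, 0, 0, 0, 0, 0, 0, 0, 0, 0, 0, 0, 0, 0, 0, 0, 0, 0, 0, 0, 0, 0, 0, 0, 0, 0, 0, 0, 0],
  fingers=8.0,
)

```text
clock: 43.6
ee_pos: [0.5707, -0.0271, 0.1063]
orientation: [0.0, -0.645, 0.764, -0.0]
force: [-1.2, -0.1, -0.2]
width: 0.0798
```

Emit:
arm_command(
  increments=[0, 0, -2, 0, 0, 0, 0, 0, -4, 0, 0, 0, 0, 0, -7, 0, 0, 0, 0, 0, -10, 0, 0, 0, 0, 0, -13, 0, 0, 0, 0, 0, -14, 0, 0, 0, 0, 0, -14, 0, 0, 0, 0, 0, -14, 0, 0, 0],
)

```text
clock: 44.6
ee_pos: [0.5699, -0.0269, 0.2448]
orientation: [-0.001, -0.645, 0.764, 0.001]
force: [1.0, 0.5, 0.3]
width: 0.0801
```

```bash
python3 -c "
from h import *
q,W=look('g1')
Y=np.array([.1687,.9857])
m=np.isfinite(W[...,0])&(abs(W[...,2]-.136)<.006); print('handle s',np.mean(np.percentile(W[m][:,:2]@Y,[1,99])))
q=np.load('w1.npz');W=cloud(q)
m=np.isfinite(W[...,0])&(abs(W[...,2]-.136)<.006); print('w1 handle s',np.mean(np.percentile(W[m][:,:2]@Y,[1,99])))
"
```

```text
g1 44.65 tcp s 0.0696 carr s [0.0335 0.1019] 0.0677 lean 0.0019 F [0.2 0.  0.8] Fy 0.03
handle s 0.06732050299936998
w1 handle s 0.015855207159733594
```

View pics/g1.png

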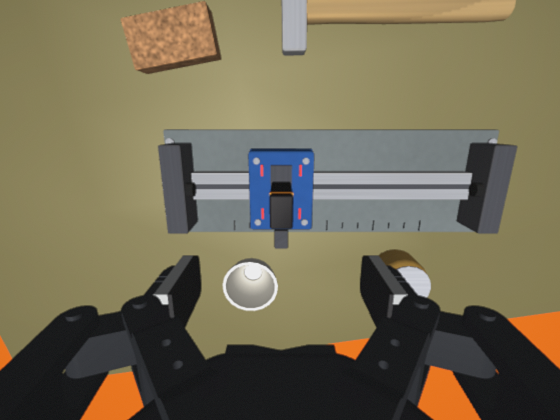

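The view shows the handle upright at (281,210), the carriage centred at (281,190) at s=0.0677 (unmoved), the gripper clear and the loose things in place.

```bash
python3 -c "
from plant import bot
print(bot.hand_in())"
```

```text
the job is handed in; nothing more can be done
None
```

The slide check is done and handed in: the carriage stands on the sticky spot, released, with the gripper lifted clear, at about 45 s on the clock.

- **Run:** I ran the carriage by its handle to the left stop, then to the right stop. At each stop it stayed put while the push rose to about 6 N. The two stops measured 0.240 m apart, as specified.
- **Sticky spot:** Drag started to rise at matching distances coming from either side. That puts the centre at a travel of about 0.1786 m.
- **Where it stands:** The carriage was left at a travel of about 0.179 m, 0.6 mm to the left of that centre. It did not move when I let go.
- **Handle load:** The highest push I read was about 8 N (4 mm of lean), well short of the 18 N marks. Forces were only read at the end of each short move, so brief peaks between readings were not seen.
- **Last checks:** The force after release was about zero, the handle was upright, and nothing loose was touched. The camera's lean figure read about 1.2 mm high throughout, so I used the force reading and the camera's carriage position instead.

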